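# Empty the used vials through the flap of the glass-waste bin

### The job

Lift the metal tray with its three used vials out of the sample bay by the bail over it, and set it down on the grey mat and let go. Then take it by its black rear handle, push the waste bin's spring flap open with the tray's open front lip (not with the fingers) and tip all three vials through into the bin. Finally stand the empty tray back on the middle of the mat, with the flap shut, and leave the other glassware where it is.

Things in the scene. Friction and masses are not known exactly. Their poses are not given: they have to be found in the camera images.
- tray_center (a point): Loose aluminium tray, 136 mm long (x) x 92 mm wide (y), flat underside, floor 4 mm thick, side walls 45 mm high (24 mm over the front 45 mm), rear wall 49 mm high, front end open; 0.2 to 0.3 kg empty. Point over the centre of its underside, 22.5 mm above it (at mid height). x points forward to the open lip, z up.
- tray_lip (a point): Middle of the tray's front floor edge (the lip): 68 mm ahead (+x) of the tray centre, 2 mm above the underside; edge 92 mm wide, 4 mm thick. Axes as the tray's.
- tray_bail (a point): Middle of the rigid bail's top bar: square steel bar 12 x 12 mm, 100 mm long across the tray (y), 30 mm behind the tray centre (-x), bar centre 105 mm above the underside, free all round: pinch it from above with fingers closing along the tray's x. Axes as the tray's.
- tray_handle (a point): Middle of the black flat handle behind the tray: 78 mm long (x), 14 mm thick (y), 24 mm tall, centre 106 mm behind the tray centre and 50 mm above the underside; pinch it across y, from above or leaning backwards. In the bay two tall cheeks beside it leave no room for fingers; on the mat it is free. Axes as the tray's.
- vial0_mid (a point): Middle of a capped empty glass vial, a cylinder 22 mm in diameter, 75 mm long along its y, 20 g; lies across the tray, nearest the handle. The vials lie behind a 2 mm ridge across the tray floor, 8 mm ahead of the tray centre: tipped lip-down under 10 degrees they stay; beyond, they roll over it one by one, the last at about 35 to 40 degrees.
- vial1_mid (a point): The same kind of vial, the middle one.
- vial2_mid (a point): The same kind of vial, nearest the lip.
- bay: Fixed sample bay in which the tray starts: base plate 270 x 135 mm, 10 mm thick, on which the tray stands; guides 30 mm high beside the tray (4 mm clearance each side), two white cheeks 85 mm high beside the handle (6 mm clearance each). Open upwards: lift the tray straight up. Origin: on the bench, under the tray's centre; x as the tray's.
- mat: Fixed grey mat, 160 mm (x) x 260 mm (y), 2 mm thick. Origin: middle of its underside, on the bench.
- bin: Fixed white waste bin, 200 mm long (x) x 170 mm wide (y) x 150 mm high, 5 mm walls. Origin: middle of its underside. Vials are tipped in heading along its +x, over its -x wall, through an opening in its top from x = -95 to +8 mm, 122 mm wide, closed by the flap.
- bin_hinge (a point): Middle of the flap's hinge line, on top of the bin at its -x wall: x = -95 mm from the bin's middle, 150 mm above the bench; the wall's outer face is 5 mm behind. A steel backboard 45 mm high stands on the top 103 mm ahead of the hinge (+x), and two side fences 30 mm high, 126 mm apart, from 33 to 103 mm ahead. Axes as the bin's.
- flap_middle (a point): Middle of the upper face of the flap, a steel plate 95 mm long (bin x) x 120 mm wide, level with the bin's top when shut; it swings down into the bin about bin_hinge, so that it slopes down away from the hinge.
- flap (a joint): Flap angle: 0 shut, 1.2 rad is the stop, growing as it is pushed down. A spring shuts it (0.12 N m at 0, plus 0.16 N m per rad): about 4 to 5 N opens it at 45 mm from the hinge; the vials' weight does not.
- flask0_mid (a point): Glass volumetric flask with stopper, 64 mm wide at the bulb, 154 mm tall, loose bystander, not to be moved. Point on its axis 77 mm up.
- flask1_mid (a point): A second flask, the same, loose bystander, not to be moved. Point on its axis 77 mm up.
- reagent_mid (a point): Glass jar with orange cap, 68 mm wide, 150 mm tall, loose bystander, not to be moved. Point on its axis 75 mm up.
- beaker_mid (a point): Glass beaker, 64 mm wide, 85 mm tall, loose bystander, not to be moved. Point on its axis 42 mm up.
- amber_mid (a point): Amber bottle, 56 mm wide, 110 mm tall, loose bystander, not to be moved. Point on its axis 55 mm up.
There are look-alikes about, which are no part of the job. What is shaped like the part that bears tray_center but turquoise is not meant.

How it is judged:
By the outcome, as a careful person would: the job done as asked, in the order asked, and still so for the second after the job is handed in, with the robot touching nothing.
It also fails if it takes over 61 s, if anything falls off the work surface, if the arm or the gripper's body presses on something with over 40 N, if the wrist force passes 120 N, or if a joint passes its speed limit or range.

### The arm

A 7-joint arm with a two-finger parallel gripper is mounted at the origin on the work surface. World frame = base frame: x ahead of the robot, y to its left, z up, the work surface at z = 0. Lengths are in m, angles in rad, forces in N, time in s.
With the tool pointing down it reaches from about 0.35 to 0.9 m from the base axis. Payload 19.9 kg.
Tool frame: the origin (TCP) lies at the very end of the fingers, on their centre line; the grasp point (between the pads) lies 19 mm behind it; z points along the fingers, y is the line along which they close (so a half turn about z gives the same grasp; the last joint's range is limited). The gripper opens to 94 mm and grips with 3 to 60 N. Pads are 16 mm wide; open, the fingers measure 119 mm over their backs; the gripper's body (75 mm by 177 mm) begins 78 mm behind the grasp point.
Start: joints at [-1.187, 0.417, -0.01, 1.614, 0.005, 1.111, -0.053], TCP at [0.258, 0.569, 0.205] pointing down, gripper open.
Joint ranges: [-2.81, 2.81], [-0.39, 2.02], [-1.27, 1.25], [0.06, 2.57], [-1.19, 4.33], [0.19, 2], [-2.82, 2.82]. Speed limits (rad/s): [1.89, 1.89, 2.39, 2.39, 3.01, 3.01, 3.01].

### API

Orientations are given as a unit quaternion [w, x, y, z].
In Python, from bench import env, grab_frame, camera_info, workorder gives the robot as it stands.
- The arm moves only by the shell command python3 -m handwheel 'ROWS' [FORCE]. ROWS is JSON, a list of rows, each a list of 3 entries, a list of its own where there are three numbers: the shift along the tool's x, y, z each as a share of 40 mm, from -1 to 1, then the turn, a rotation vector about the tool's x, y, z each as a share of 0.15 rad, from -1 to 1, then the opening, from 0 (shut) to 1 (fully open). In form: [[[tx, ty, tz], [wx, wy, wz], claw], ...]. A call has 1 to 10 rows; each row shifts and turns the commanded pose from where the row before left it, along the tool's axes as they then stand; what a row does not reach is not made up. A row lasts 1/10 s, in which the tool goes at most 50 mm and 8.59 degrees, less where a joint would pass 70% of its speed; a pose out of reach is approached as far as the arm can. A call with a number of a shift or a turn outside -1 to 1 is refused whole. A call with a gripper value outside its range is refused whole. The fingers move at their own pace and stop on an object; FORCE is the grip in N (left out, the last holds). Time passes only in rows, so rows that do not move let the fingers close. It gives the time, the measured TCP pose, the force, the opening and the grip force at its end, in the units of the state.
- env.get_obs(): the state, without advancing time (a new reading comes with each control period).
- grab_frame(name): name is "scene" or "top"; returns (picture, depth): 384x512x3 uint8, blue, green, red; 384x512 float32, m along the optical axis (not along the pixel's ray), 0 where there is no reading.
- camera_info(name): a dict with "camera_matrix" (3x3 intrinsics, pixels), "cam_to_world" (4x4, takes a point from camera to world coordinates). Camera axes: x right, y down, z forward; pixel columns grow to the right and rows downward; lengths in m; the calibration is good to about 2 mm. A picture is of the moment at which its call begins. camera_info takes no time and is no camera call.
- workorder.sign_off(): hands the job in; it is judged then, once.
The state is a dict: "clock": time; "joints": joint angles; "joint_velocities": joint speeds; "tau": joint torques, N m; "tool_pos": TCP position; "ee_rot": TCP orientation; "force": force on the tool from outside, world axes, zero at the start; "torque": the same for the moment, N m; "opening": finger opening in m; "grasp_force": force on a finger pad.
Only numpy, scipy, OpenCV 4.12 (cv2) and the standard library are available. Lean on these libraries where they do the work, as an engineer would, in place of code of your own. Each camera call takes 0.05 s, during which the arm holds its last target. There are 200 camera calls.

## Working session

There is one attempt and no reset: what is moved stays moved. The work goes in short steps, Python scripts to look and compute and a shell command to move; the robot and the scene stay as the last step left them, time stands still between calls to the robot, and variables do not carry over. Pictures are saved under pics/ and viewed, at most 10 in all, crops included, and the job is handed in when it is done.

```bash
ls; mkdir -p pics; python3 - <<'E'
from bench import env, grab_frame, camera_info
import cv2,numpy as np
for n in ("scene","top"):
    im,d=grab_frame(n); cv2.imwrite(f"pics/{n}0.png",im); np.save(f"pics/{n}0.npy",d)
    c=camera_info(n); print(n,np.round(c["camera_matrix"],1).tolist(),np.round(c["cam_to_world"],3).tolist())
o=env.get_obs(); print({k:np.round(v,3).tolist() for k,v in o.items()})
E
```

```text
pics
scene [[405.4, 0.0, 257.5], [0.0, 405.4, 191.1], [0.0, 0.0, 1.0]] [[-0.728, 0.588, -0.353, 0.971], [0.685, 0.613, -0.393, 0.621], [-0.015, -0.528, -0.849, 1.173], [0.0, 0.0, 0.0, 1.0]]
top [[384.1, 0.0, 250.5], [0.0, 384.1, 185.2], [0.0, 0.0, 1.0]] [[0.017, -0.994, 0.104, 0.427], [-1.0, -0.019, -0.013, 0.134], [0.015, -0.104, -0.994, 1.31], [0.0, 0.0, 0.0, 1.0]]
{'clock': 0.1, 'joints': [-1.186, 0.418, -0.01, 1.614, 0.005, 1.111, -0.053], 'joint_velocities': [-0.001, -0.0, 0.001, -0.001, -0.001, 0.001, 0.001], 'tau': [0.001, -85.257, 0.64, -42.669, -0.049, 0.016, 0.0], 'tool_pos': [0.258, 0.569, 0.205], 'ee_rot': [-0.0, 0.211, 0.977, -0.001], 'force': [0.349, -0.292, -0.894], 'torque': [-0.035, 0.07, 0.005], 'grasp_force': 0.0, 'opening': 0.094}
```

View pics/scene0.png

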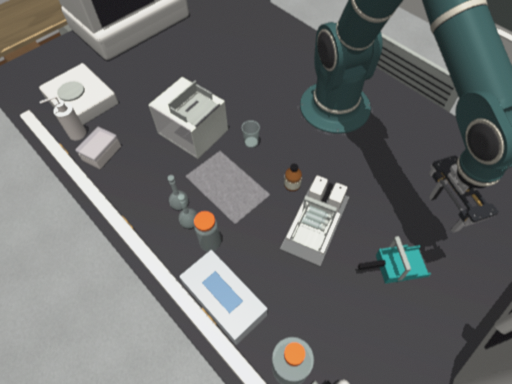

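View pics/top0.png

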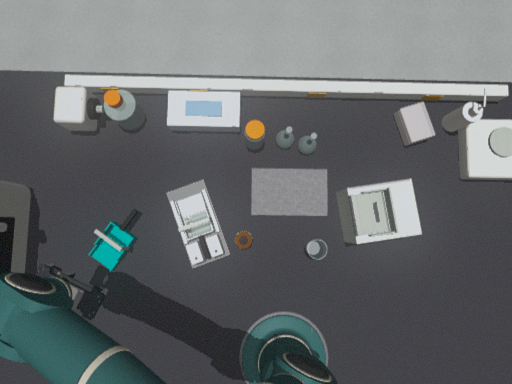

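```bash
cat > h.py <<'E'
import cv2,numpy as np
from bench import env, grab_frame, camera_info
from scipy.spatial.transform import Rotation as R
def proj(n,P):
    c=camera_info(n);T=np.linalg.inv(c["cam_to_world"]);p=np.atleast_2d(P)@T[:3,:3].T+T[:3,3]
    q=p@np.array(c["camera_matrix"]).T; return q[:,:2]/q[:,2:]
def ray(n,uv,z):
    c=camera_info(n);T=np.array(c["cam_to_world"]);uv=np.atleast_2d(uv).astype(float)
    d=np.c_[uv,np.ones(len(uv))]@np.linalg.inv(c["camera_matrix"]).T@T[:3,:3].T
    return T[:3,3]+d*((z-T[2,3])/d[:,2])[:,None]
def cloud(n,d):
    c=camera_info(n);T=np.array(c["cam_to_world"]);v,u=np.indices(d.shape)
    p=np.dstack([u,v,np.ones_like(u)])@np.linalg.inv(c["camera_matrix"]).T*d[...,None]
    return p@T[:3,:3].T+T[:3,3]
def tool():
    o=env.get_obs();q=o["ee_rot"];return np.array(o["tool_pos"]),R.from_quat([q[1],q[2],q[3],q[0]])
def rows(P,Rt):
    "shift (tool axes, units of 40 mm) and rotvec (units 0.15) to goal"
    p,r=tool(); return np.round(r.inv().apply(np.array(P)-p)/.04,2), np.round((r.inv()*Rt).as_rotvec()/.15,2)
E
python3 - <<'E'
from h import *
t=cv2.imread("pics/top0.png");s=cv2.imread("pics/scene0.png")
a=cv2.resize(t[165:280,155:255],None,fx=4,fy=4,interpolation=cv2.INTER_CUBIC)
b=cv2.resize(t[165:280,330:430],None,fx=4,fy=4,interpolation=cv2.INTER_CUBIC)
cv2.imwrite("pics/c1.png",np.hstack([a,b]))
c=cv2.resize(s[170:270,275:375],None,fx=4,fy=4,interpolation=cv2.INTER_CUBIC)
e=cv2.resize(s[70:170,140:240],None,fx=4,fy=4,interpolation=cv2.INTER_CUBIC)
cv2.imwrite("pics/c2.png",np.hstack([c,e]))
P=cloud("top",np.load("pics/top0.npy"))
for nm,(u,v) in dict(matc=(289,192),lipfl=(190,202),bar=(196,222),cheekL=(193,250),binR=(405,210),flap=(368,215),bl=(345,215),bay=(198,250)).items(): print(nm,P[v,u].round(3))
E
```

```text
matc [ 0.543 -0.015  0.003]
lipfl [0.502 0.319 0.02 ]
bar [0.435 0.284 0.121]
cheekL [0.347 0.295 0.086]
binR [ 0.482 -0.351  0.151]
flap [ 0.465 -0.238  0.151]
bl [ 0.466 -0.187  0.078]
bay [0.348 0.28  0.086]
```

View pics/c1.png

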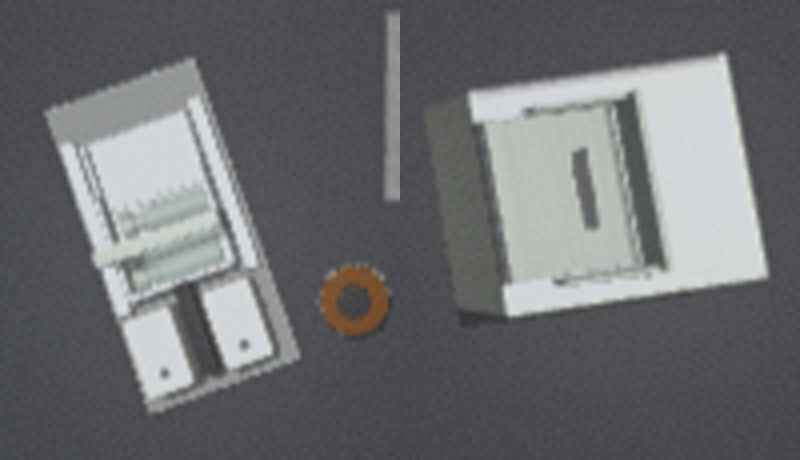

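View pics/c2.png

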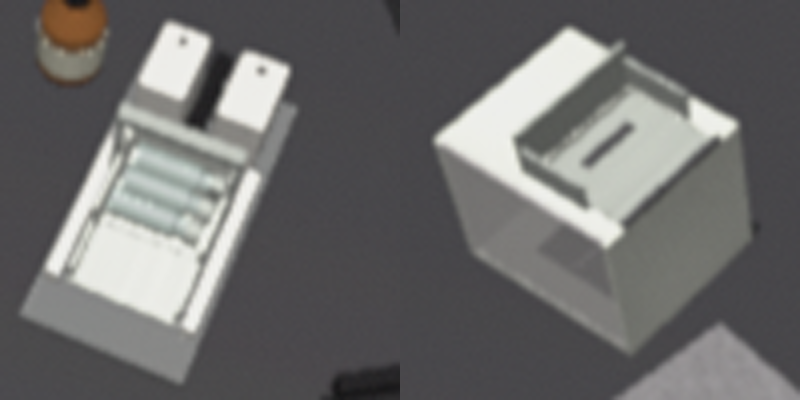

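```bash
python3 - <<'E'
from h import *
def rect(P): 
    c,(w,h),a=cv2.minAreaRect((P[:,:2]*1000).astype(np.float32)); return np.round(c,1),round(w,1),round(h,1),round(a,1),len(P)
def near(P,c,r): return np.linalg.norm(P[...,:2]-np.array(c),axis=-1)<r
for n in("top","scene"):
    d=np.load(f"pics/{n}0.npy");im=cv2.imread(f"pics/{n}0.png");P=cloud(n,d);z=P[...,2];ok=d>0
    B=P[ok&near(P,(.435,.284),.075)&(z>.107)&(z<.128)]
    u,s,vt=np.linalg.svd(B[:,:2]-B[:,:2].mean(0),full_matrices=False)
    print(n,"bail",rect(B),B.mean(0).round(4),np.degrees(np.arctan2(vt[0,1],vt[0,0])).round(1))
    C=P[ok&near(P,(.35,.27),.11)&(z>.08)&(z<.092)]; print(" cheeks",rect(C))
    T=P[ok&near(P,(.47,-.28),.17)&(z>.142)&(z<.158)]; print(" bintop",rect(T),T[:,2].mean())
    H=P[ok&near(P,(.47,-.28),.17)&(z>.17)&(z<.21)]; print(" board",rect(H),H[:,2].max())
    g=cv2.cvtColor(im,cv2.COLOR_BGR2GRAY)
    q=ray(n,np.stack(np.indices(d.shape)[::-1],-1).reshape(-1,2),.002).reshape(*d.shape,3)
    hs=cv2.cvtColor(im,cv2.COLOR_BGR2HSV)
    m=((g>85)&near(q,(.543,-.015),.19)&(z<.012)).astype(np.uint8)
    m=cv2.morphologyEx(m,cv2.MORPH_OPEN,np.ones((5,5)))
    k,l,st,_=cv2.connectedComponentsWithStats(m);i=1+st[1:,4].argmax(); print(" mat",rect(q[l==i]))
    if n=="top":
        for nm,c,zz in(("flask0",(.68,0),0),("beaker",(.4,-.08),0)):pass
        O=P[ok&(z>.03)&near(P,(.55,0),.3)&(P[...,0]>.36)&(P[...,1]>-.13)&(P[...,1]<.2)]
        im2=np.zeros((500,500),np.uint8); ij=((O[:,:2]-[.3,-.2])*1000).astype(int); im2[ij[:,0].clip(0,499),ij[:,1].clip(0,499)]=255
        im2=cv2.dilate(im2,np.ones((7,7)));k,l,st,c=cv2.connectedComponentsWithStats(im2)
        for i in range(1,k):
            if st[i,4]>150: s=l[ij[:,0].clip(0,499),ij[:,1].clip(0,499)]==i; print("  obj",(c[i][::-1]/1000+[.3,-.2]).round(3),O[s].min(0).round(3),O[s].max(0).round(3))
E
```

```text
top bail (array([427.8, 291.1]), 12.0, 99.3, 21.2, 133) [0.4279 0.2908 0.1214] 111.4
 cheeks (array([376.3, 271.4]), 121.3, 106.0, 22.0, 520)
 bintop (array([ 477.9, -285.6]), 170.0, 202.4, 9.4, 3231) 0.15109110829684108
 board (array([ 474.2, -262.5]), 133.8, 77.1, 9.6, 299) 0.2003200615177132
 mat (array([545.7, -16.1]), 161.7, 262.3, 1.0, 3647)
  obj [ 0.374 -0.097] [ 0.36  -0.124  0.033] [ 0.385 -0.065  0.093]
  obj [0.383 0.138] [0.361 0.113 0.052] [0.409 0.165 0.119]
  obj [ 0.702 -0.07 ] [ 0.676 -0.098  0.03 ] [ 0.733 -0.044  0.158]
  obj [0.719 0.11 ] [0.688 0.077 0.03 ] [0.753 0.142 0.158]
  obj [0.72  0.005] [ 0.693 -0.024  0.03 ] [0.752 0.034 0.159]
  obj [0.768 0.177] [0.748 0.159 0.03 ] [0.802 0.2   0.08 ]
scene bail (array([428.6, 294.2]), 15.5, 99.3, 21.9, 181) [0.4298 0.2954 0.119 ] 111.4
 cheeks (array([377.5, 273.6]), 122.5, 105.3, 20.3, 433)
 bintop (array([ 479. , -284.2]), 178.3, 208.2, 9.7, 1756) 0.15025657849923943
 board (array([ 475.1, -260.4]), 138.4, 77.7, 9.8, 315) 0.19885090170780662
 mat (array([543.4, -14.5]), 165.7, 266.4, 0.2, 3080)
```

```bash
python3 -m handwheel '[[[-0.84,-0.57,0],[0,0,0],0.45],[[-0.84,-0.57,0],[0,0,0],0.45],[[-0.84,-0.57,0],[0,0,0],0.45],[[-0.84,-0.57,0],[0,0,0],0.45],[[-0.84,-0.57,0],[0,0,0],0.45],[[-0.84,-0.57,0],[0,0,0],0.45],[[-0.84,-0.57,0],[0,0,0],0.45],[[-0.84,-0.57,0],[0,0,0],0.45]]' 40
python3 -m handwheel '[[[0,0,0],[0,0,0.86],0.45],[[0,0,0],[0,0,0.86],0.45],[[0,0,0],[0,0,0.86],0.45],[[0,0,0],[0,0,0.86],0.45],[[0,0,0],[0,0,0.86],0.45],[[0,0,0],[0,0,0.86],0.45],[[0,0,0],[0,0,0],0.45]]'
cat >> h.py <<'E'
def down(yaw): # tool z down, tool y along heading yaw (deg)
    a=np.radians(yaw);y=np.array([np.cos(a),np.sin(a),0]);z=np.array([0,0,-1.]);return R.from_matrix(np.c_[np.cross(y,z),y,z])
E
python3 -c "
from h import *
print(rows((.428,.2915,.098),down(21.4)))"
```

```text
clock: 0.9
tool_pos: [0.4281, 0.2904, 0.2054]
ee_rot: [-0.0, 0.211, 0.977, -0.0]
force: [1.4, -0.5, 0.6]
opening: 0.0424
grasp_force: 0.0
clock: 1.6
tool_pos: [0.4274, 0.292, 0.2053]
ee_rot: [0.0, 0.566, 0.825, -0.0]
force: [0.8, 0.9, -1.0]
opening: 0.0423
grasp_force: 0.0
(array([-0.02,  0.01,  2.68]), array([-0.  ,  0.  , -0.03]))
```

```bash
python3 -m handwheel '[[[0,0,0.6],[0,0,0],0.45],[[0,0,0.7],[0,0,0],0.45],[[0,0,0.7],[0,0,0],0.45],[[0,0,0.5],[0,0,0],0.45],[[0,0,0.18],[0,0,0],0.45],[[0,0,0],[0,0,0],0.45]]' 50
python3 -m handwheel '[[[0,0,0],[0,0,0],0],[[0,0,0],[0,0,0],0],[[0,0,0],[0,0,0],0],[[0,0,0],[0,0,0],0],[[0,0,0],[0,0,0],0],[[0,0,0],[0,0,0],0]]' 50
```

```text
clock: 2.2
tool_pos: [0.4273, 0.2918, 0.0977]
ee_rot: [-0.0, 0.564, 0.826, -0.001]
force: [-0.9, -0.0, -0.2]
opening: 0.043
grasp_force: 0.0
clock: 2.8
tool_pos: [0.428, 0.2923, 0.0986]
ee_rot: [0.0, 0.565, 0.825, 0.0]
force: [2.5, 1.0, 4.2]
opening: 0.0114
grasp_force: 50.0
```

```bash
python3 -m handwheel '[[[0,0,-0.1],[0,0,0],0],[[0,0,-0.25],[0,0,0],0],[[0,0,-0.4],[0,0,0],0],[[0,0,-0.5],[0,0,0],0],[[0,0,-0.5],[0,0,0],0],[[0,0,-0.5],[0,0,0],0],[[0,0,-0.5],[0,0,0],0],[[0,0,-0.5],[0,0,0],0],[[0,0,-0.35],[0,0,0],0],[[0,0,-0.15],[0,0,0],0]]' 50
python3 - <<'E'
from h import *
im,d=grab_frame("scene");t,_=grab_frame("top")
c=proj("scene",[.44,.29,.2])[0].astype(int);k=proj("top",[.44,.29,.2])[0].astype(int)
f=lambda i,c:cv2.resize(i[max(c[1]-55,0):c[1]+55,c[0]-55:c[0]+55],(390,390),interpolation=cv2.INTER_CUBIC)
cv2.imwrite("pics/lift.png",np.hstack([f(im,c),f(t,k)]))
print(rows((.540,.014,.25),down(-80.5)))
E
```

```text
clock: 3.8
tool_pos: [0.4278, 0.2921, 0.25]
ee_rot: [0.0, 0.565, 0.825, 0.001]
force: [0.2, 0.3, -3.7]
opening: 0.0116
grasp_force: 50.0
(array([-7.5 ,  0.1 , -0.03]), array([ 0.000e+00, -1.000e-02,  1.184e+01]))
```

View pics/lift.png

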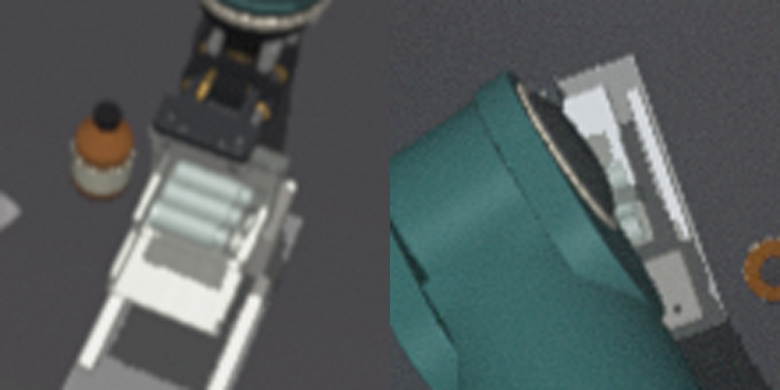

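```bash
python3 -m handwheel '[[[-0.15,0,0],[0,0,0],0],[[-0.3,0,0],[0,0,0],0],[[-0.45,0,0],[0,0,0],0],[[-0.55,0,0],[0,0,0],0],[[-0.6,0.02,0],[0,0,0],0],[[-0.6,0.02,0],[0,0,0],0],[[-0.6,0.02,0],[0,0,0],0],[[-0.6,0.02,0],[0,0,0],0],[[-0.6,0.02,0],[0,0,0],0],[[-0.6,0,0],[0,0,0],0]]' 50
python3 -m handwheel '[[[-0.6,0,0],[0,0,0],0],[[-0.55,0,0],[0,0,0],0],[[-0.5,0,0],[0,0,0.1],0],[[-0.4,0,0],[0,0,0.2],0],[[-0.25,0,0],[0,0,0.35],0],[[-0.15,0,0],[0,0,0.5],0],[[0,0,0],[0,0,0.6],0],[[0,0,0],[0,0,0.6],0],[[0,0,0],[0,0,0.6],0],[[0,0,0],[0,0,0.6],0]]'
python3 -m handwheel '[[[0,0,0],[0,0,0.7],0],[[0,0,0],[0,0,0.7],0],[[0,0,0],[0,0,0.7],0],[[0,0,0],[0,0,0.7],0],[[0,0,0],[0,0,0.7],0],[[0,0,0],[0,0,0.7],0],[[0,0,0],[0,0,0.7],0],[[0,0,0],[0,0,0.7],0],[[0,0,0],[0,0,0.7],0],[[0,0,0],[0,0,0.7],0]]'
python3 -m handwheel '[[[0,0,0],[0,0,0.6],0],[[0,0,0],[0,0,0.4],0],[[0,0,0],[0,0,0.2],0],[[0,0,0],[0,0,0.05],0],[[0,0,0],[0,0,0],0]]'
python3 - <<'E'
from h import *
print(rows((.540,.014,.25),down(-80.5)))
E
```

```text
clock: 4.9
tool_pos: [0.5047, 0.103, 0.2477]
ee_rot: [-0.0, 0.565, 0.825, -0.001]
force: [0.0, -0.5, -2.9]
opening: 0.0113
grasp_force: 50.0
clock: 5.9
tool_pos: [0.5388, 0.0137, 0.2481]
ee_rot: [-0.0, 0.764, 0.646, -0.0]
force: [0.5, -0.2, -3.2]
opening: 0.0116
grasp_force: 50.0
clock: 6.9
tool_pos: [0.5388, 0.0138, 0.2482]
ee_rot: [-0.0, 0.984, 0.176, -0.0]
force: [0.1, 0.4, -3.0]
opening: 0.0114
grasp_force: 50.0
clock: 7.4
tool_pos: [0.5389, 0.0136, 0.2483]
ee_rot: [0.0, 0.996, 0.086, -0.0]
force: [-0.3, 0.1, -3.3]
opening: 0.0115
grasp_force: 50.0
(array([ 0.03, -0.01, -0.04]), array([0.  , 0.  , 0.04]))
```

```bash
python3 -m handwheel '[[[0,0,0.15],[0,0,0],0],[[0,0,0.35],[0,0,0],0],[[0,0,0.5],[0,0,0],0],[[0,0,0.55],[0,0,0],0],[[0,0,0.55],[0,0,0],0],[[0,0,0.55],[0,0,0],0],[[0,0,0.5],[0,0,0],0],[[0,0,0.35],[0,0,0],0],[[0,0,0.2],[0,0,0],0],[[0,0,0.1],[0,0,0],0]]' 50
python3 -m handwheel '[[[0,0,0.05],[0,0,0],0],[[0,0,0.04],[0,0,0],0],[[0,0,0.03],[0,0,0],0],[[0,0,0],[0,0,0],0]]'
```

```text
clock: 8.4
tool_pos: [0.5387, 0.0133, 0.0956]
ee_rot: [0.0, 0.996, 0.086, -0.0]
force: [-0.4, -0.1, -2.4]
opening: 0.0114
grasp_force: 50.0
clock: 8.8
tool_pos: [0.539, 0.0135, 0.0917]
ee_rot: [-0.0, 0.996, 0.086, 0.0]
force: [0.1, -0.1, -3.1]
opening: 0.0115
grasp_force: 50.0
```

```bash
python3 -m handwheel '[[[0,0,0.05],[0,0,0],0],[[0,0,0.03],[0,0,0],0],[[0,0,0],[0,0,0],0]]'
python3 -m handwheel '[[[0,0,0],[0,0,0],0.15],[[0,0,0],[0,0,0],0.25],[[0,0,0],[0,0,0],0.35],[[0,0,0],[0,0,0],0.45],[[0,0,-0.2],[0,0,0],0.45],[[0,0,-0.5],[0,0,0],0.45],[[0,0,-0.8],[0,0,0],0.45],[[0,0,-0.8],[0,0,0],0.45],[[0,0,-0.8],[0,0,0],0.45],[[0,0,-0.6],[0,0,0],0.45]]'
python3 - <<'E'
from h import *
im,d=grab_frame("scene");np.save("pics/mat.npy",d);cv2.imwrite("pics/matfull.png",im)
P=cloud("scene",d);z=P[...,2]
h=np.array([np.cos(np.radians(-80.5)),np.sin(np.radians(-80.5))]);c=np.array([.545,-.0155])
xy=P[...,:2]-c;X=xy@h;Y=xy@[-h[1],h[0]]
m=(d>0)&(X<-.07)&(X>-.16)&(abs(Y)<.03)&(z>.03)&(z<.075); print("handle",P[m].mean(0).round(4),m.sum(),X[m].min(),X[m].max(),Y[m].mean(), z[m].max())
Q=P[m][P[m][:,2]>.055][:,:2];u,s,vt=np.linalg.svd(Q-Q.mean(0),full_matrices=False);print(Q.mean(0),np.degrees(np.arctan2(vt[0,1],vt[0,0])))
k=proj("scene",[.54,.02,.05])[0].astype(int)
cv2.imwrite("pics/mat.png",cv2.resize(im[k[1]-65:k[1]+65,k[0]-80:k[0]+80],None,fx=4,fy=4,interpolation=cv2.INTER_CUBIC))
E
```

```text
clock: 9.1
tool_pos: [0.5395, 0.0134, 0.0905]
ee_rot: [-0.001, 0.996, 0.086, 0.001]
force: [-15.8, 0.1, 45.7]
opening: 0.0114
grasp_force: 50.0
clock: 10.1
tool_pos: [0.5392, 0.0132, 0.2388]
ee_rot: [-0.0, 0.996, 0.086, 0.001]
force: [0.3, 1.6, -0.1]
opening: 0.0422
grasp_force: 0.0
handle [0.5294 0.0926 0.0589] 152 -0.14758055312401983 -0.07039832736307172 0.0024934678409349893 0.06918441701324274
[0.52805506 0.09141629] 99.78072168200228
```

View pics/mat.png

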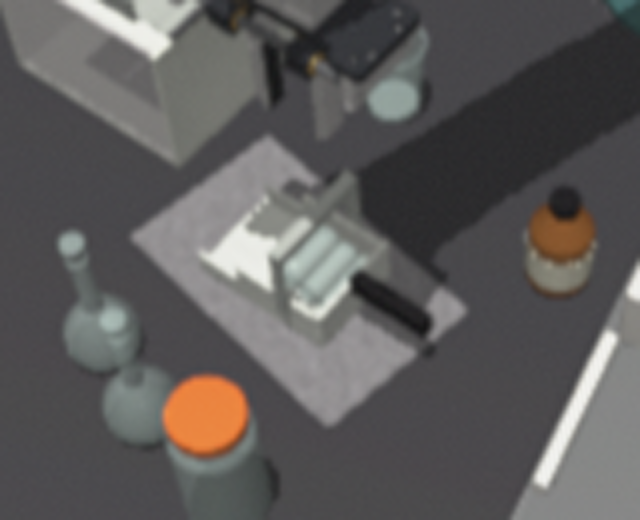

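```bash
python3 -m handwheel '[[[0,0,0],[0,0,-0.5],0.45],[[0,0,0],[0,0,-0.95],0.45],[[0,0,0],[0,0,-0.95],0.45],[[0,0,0],[0,0,-0.95],0.45],[[0,0,0],[0,0,-0.95],0.45],[[0,0,0],[0,0,-0.95],0.45],[[0,0,0],[0,0,-0.95],0.45],[[0,0,0],[0,0,-0.95],0.45],[[0,0,0],[0,0,-0.95],0.45],[[0,0,0],[0,0,-0.95],0.45]]' 60
python3 -m handwheel '[[[0,0,0],[0,0,-0.95],0.45],[[0.7,0,0],[0,-0.4,-0.5],0.45],[[0.9,0,0],[0,-0.8,0],0.45],[[0.9,0,0],[0,-0.8,0],0.45],[[0.9,0,0],[0,-0.8,0],0.45],[[0.6,0,0],[0,-0.7,0],0.45],[[0,0,0],[0,0,0],0.45]]'
cat >> h.py <<'E'
def pitched(yaw,a): # tray heading yaw, tool z leaning a deg from down toward heading; tool y = heading+90
    return down(yaw+90)*R.from_euler('y',-a,degrees=True)
E
python3 - <<'E'
from h import *
h=np.array([np.cos(np.radians(-80.3)),np.sin(np.radians(-80.3)),0]);Rt=pitched(-80.3,30)
g=np.array([.527,.0895,.052]);zt=Rt.apply([0,0,1]);print(zt,env.get_obs()["joints"].round(2))
print(rows(g+.019*zt-.08*zt,Rt)); print(rows(g+.019*zt,Rt))
E
```

```text
clock: 11.15
tool_pos: [0.5388, 0.0133, 0.2366]
ee_rot: [0.0, 0.72, 0.694, -0.0]
force: [-0.5, -0.4, 0.3]
opening: 0.0421
grasp_force: 0.0
clock: 11.85
tool_pos: [0.5115, 0.1729, 0.2046]
ee_rot: [0.2, 0.616, 0.743, -0.169]
force: [-0.7, -1.3, -0.2]
opening: 0.0421
grasp_force: 0.0
[ 0.08424469 -0.49285173 -0.8660254 ] [-0.98  0.42  0.4   1.76  0.34  1.23 -0.56]
(array([0.09, 0.02, 2.84]), array([0.02, 0.04, 0.11]))
(array([0.1 , 0.02, 4.84]), array([0.02, 0.04, 0.11]))
```

```bash
python3 -m handwheel '[[[0.05,0.01,0.4],[0.02,0.04,0.11],0.45],[[0.05,0.01,0.7],[0,0,0],0.45],[[0,0,0.8],[0,0,0],0.45],[[0,0,0.8],[0,0,0],0.45],[[0,0,0.8],[0,0,0],0.45],[[0,0,0.6],[0,0,0],0.45],[[0,0,0.4],[0,0,0],0.45],[[0,0,0.24],[0,0,0],0.45],[[0,0,0.1],[0,0,0],0.45],[[0,0,0],[0,0,0],0.45]]' 60
python3 -m handwheel '[[[0,0,0],[0,0,0],0],[[0,0,0],[0,0,0],0],[[0,0,0],[0,0,0],0],[[0,0,0],[0,0,0],0],[[0,0,0],[0,0,0],0]]' 60
python3 -m handwheel '[[[0,0,0],[0,0,0],0],[[-0.06,0,-0.1],[0,0,0],0],[[-0.1,0,-0.17],[0,0,0],0],[[-0.1,0,-0.17],[0,0,0],0],[[-0.1,0,-0.17],[0,0,0],0],[[-0.06,0,-0.1],[0,0,0],0],[[0,0,0],[0,0,0],0]]' 60
python3 - <<'E'
from h import *
p,r=tool();print(r.apply([0,0,1]).round(3),r.apply([0,1,0]).round(3),env.get_obs()["joints"].round(2))
im,d=grab_frame("scene");np.save("pics/up.npy",d)
k=proj("scene",[.54,.02,.06])[0].astype(int)
cv2.imwrite("pics/up.png",cv2.resize(im[k[1]-65:k[1]+65,k[0]-80:k[0]+80],None,fx=4,fy=4,interpolation=cv2.INTER_CUBIC))
E
```

```text
clock: 12.85
tool_pos: [0.53, 0.0757, 0.0374]
ee_rot: [0.196, 0.627, 0.736, -0.165]
force: [0.4, 0.9, 0.2]
opening: 0.0423
grasp_force: 0.0
clock: 13.35
tool_pos: [0.5299, 0.076, 0.0374]
ee_rot: [0.196, 0.627, 0.736, -0.165]
force: [-1.6, 2.1, 5.8]
opening: 0.0138
grasp_force: 60.0
clock: 14.05
tool_pos: [0.5301, 0.0754, 0.0709]
ee_rot: [0.197, 0.627, 0.736, -0.165]
force: [-0.6, 0.6, -2.6]
opening: 0.0135
grasp_force: 60.0
[ 0.083 -0.489 -0.869] [0.987 0.159 0.004] [-0.84  0.57  0.43  1.93  0.35  0.87 -0.55]
```

View pics/up.png

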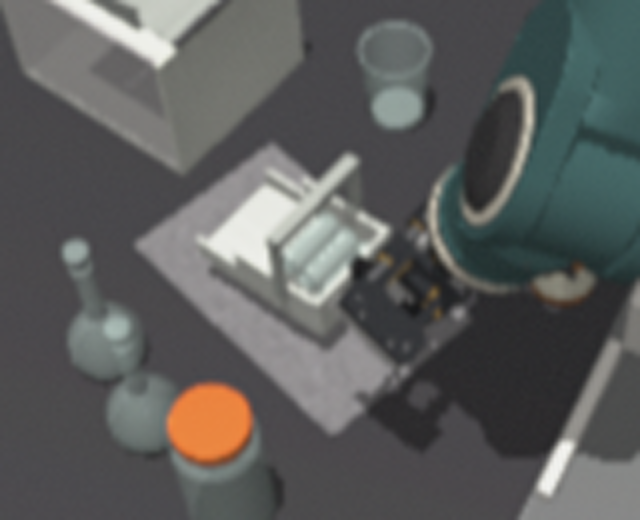

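```bash
cat >> h.py <<'E'
HD=np.array([np.cos(np.radians(-80.4)),np.sin(np.radians(-80.4)),0]);LT=np.array([-HD[1],HD[0],0])
E
python3 - <<'E'
from h import *
P=cloud("scene",np.load("pics/up.npy"));p,r=tool();g=p-.019*r.apply([0,0,1]);print("grasp",g.round(4))
q=P-g;X=q@HD;Y=q@LT;z=P[...,2]
# floor ahead of the vials: 110..165 mm ahead of the grasp
m=(X>.122)&(X<.166)&(abs(Y)<.03)&(z>.015)&(z<.075)
A=np.c_[X[m],Y[m],np.ones(m.sum())];w=np.linalg.lstsq(A,z[m],rcond=None)[0];res=z[m]-A@w;k=abs(res)<.004
w=np.linalg.lstsq(A[k],z[m][k],rcond=None)[0];print(m.sum(),k.sum(),"slope deg fwd,lat",np.degrees(np.arctan(w[:2])).round(2),"z at lip",w@[.172,0,1])
mm=(X>.1)&(X<.23)&(abs(Y)<.04)&(z>.02)&(z<.1);print("front extent",np.percentile(X[mm],[98,99.5,100]))
print("tray yaw by tool",np.degrees(np.arctan2(*r.apply([0,1,0])[[1,0]]))-90)
E
```

```text
grasp [0.5283 0.0847 0.0869]
149 138 slope deg fwd,lat [1.02 1.25] z at lip 0.03971481048750903
front extent [0.16862099 0.1698735  0.17109528]
tray yaw by tool -80.8258493972735
```

```bash
python3 -m handwheel '[[[-0.05,0,-0.09],[0,0,0],0],[[-0.12,0,-0.22],[0,0,0],0],[[-0.2,0,-0.35],[0,0,0],0],[[-0.245,0,-0.435],[0,0,0],0],[[-0.245,0,-0.435],[0,0,0],0],[[-0.245,0,-0.435],[0,0,0],0],[[-0.245,0,-0.435],[0,0,0],0],[[-0.245,0,-0.435],[0,0,0],0],[[-0.17,0,-0.3],[0,0,0],0],[[-0.07,0,-0.13],[0,0,0],0]]' 60
python3 -m handwheel '[[[-0.07,-0.06,0.04],[0,0,0],0],[[-0.18,-0.15,0.1],[0,0,0],0],[[-0.28,-0.24,0.16],[0,0,0],0],[[-0.35,-0.295,0.2],[0,0,0],0],[[-0.35,-0.295,0.2],[0,0,0],0],[[-0.35,-0.295,0.2],[0,0,0],0],[[-0.35,-0.295,0.2],[0,0,0],0],[[-0.35,-0.295,0.2],[0,0,0],0],[[-0.35,-0.295,0.2],[0,0,0],0],[[-0.32,-0.27,0.18],[0,0,0],0]]'
python3 -m handwheel '[[[-0.21,-0.18,0.12],[0,0,0],0],[[-0.13,-0.11,0.07],[0,0,0],0],[[0,0,0],[0,0,0],0]]'
python3 - <<'E'
from h import *
p,r=tool();g=p-.019*r.apply([0,0,1]);H=np.array([.462,-.191,.15]);hd=np.array([np.cos(np.radians(-80.5)),np.sin(np.radians(-80.5)),0]);lt=np.array([-hd[1],hd[0],0])
q=g-H;print("grasp XYZ rel hinge",(q@hd).round(4),(q@lt).round(4),q[2].round(4),"joints",env.get_obs()["joints"].round(2))
z=r.apply([0,0,1]);print("lean",np.degrees(np.arctan2(z@hd,-z[2])),"yaw",np.degrees(np.arctan2(*r.apply([0,1,0])[[1,0]]))-90)
im,d=grab_frame("top");i2,d2=grab_frame("scene");np.save("pics/ov.npy",d);np.save("pics/ov2.npy",d2)
f=lambda n,i:(lambda k:cv2.resize(i[max(k[1]-65,0):k[1]+65,max(k[0]-65,0):k[0]+65],(400,400),interpolation=cv2.INTER_CUBIC))(proj(n,H+.0*hd)[0].astype(int))
cv2.imwrite("pics/ov.png",np.hstack([f("top",im),f("scene",i2)]))
E
```

```text
clock: 15.1
tool_pos: [0.5294, 0.0763, 0.2213]
ee_rot: [0.197, 0.627, 0.736, -0.164]
force: [0.5, -0.2, -4.0]
opening: 0.0136
grasp_force: 60.0
clock: 16.1
tool_pos: [0.4512, -0.0753, 0.2194]
ee_rot: [0.196, 0.627, 0.736, -0.166]
force: [1.0, -0.0, -2.2]
opening: 0.0134
grasp_force: 60.0
clock: 16.4
tool_pos: [0.4431, -0.0915, 0.22]
ee_rot: [0.196, 0.627, 0.735, -0.165]
force: [0.8, -0.1, -2.7]
opening: 0.0136
grasp_force: 60.0
grasp XYZ rel hinge -0.1107 -0.0022 0.0865 joints [-0.78  0.09  0.57  2.14  0.56  1.03 -0.37]
lean 29.721947560569184 yaw -80.86466664503953
```

View pics/ov.png

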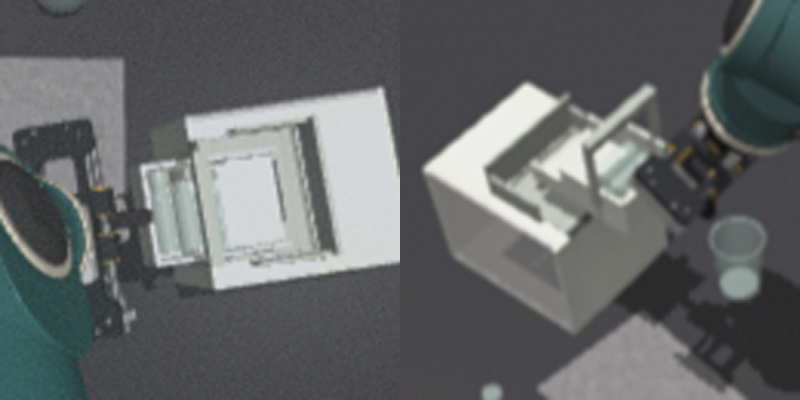

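```bash
python3 - <<'E'
from h import *
p,r=tool();g=p-.019*r.apply([0,0,1]);H=np.array([.462,-.191,.15])
for n,f in(("top","ov"),("scene","ov2")):
    P=cloud(n,np.load(f"pics/{f}.npy"));q=P-g;X=q@HD;Y=q@LT;z=P[...,2]
    m=(X>.118)&(X<.166)&(abs(Y)<.03)&(z>.17)&(z<.21)
    A=np.c_[X[m],Y[m],np.ones(m.sum())];w=np.linalg.lstsq(A,z[m],rcond=None)[0];k=abs(z[m]-A@w)<.004
    w=np.linalg.lstsq(A[k],z[m][k],rcond=None)[0]
    mm=(X>.1)&(X<.2)&(abs(Y)<.03)&(abs(z-w@[.17,0,1])<.008)
    print(n,k.sum(),"slope",np.degrees(np.arctan(w[:2])).round(2),"z lip",w@[.17,0,1],"front",np.percentile(X[mm],99),"lat",Y[(X>.1)&(X<.16)&(abs(Y)<.06)&(z>.17)&(z<.22)].min(),Y[(X>.1)&(X<.16)&(abs(Y)<.06)&(z>.17)&(z<.22)].max())
# waypoints: lip (d,zl) & theta -> tcp goal, rows successive
H=np.array([.462,-.191,.15]);yaw=-80.7;hd=np.array([np.cos(np.radians(yaw)),np.sin(np.radians(yaw)),0])
cur=tool()
for th,d,zl in [(7,60,22),(7,60,8),(12,60,-2),(19,60,-12),(26,60,-20),(33,60,-28),(40,59,-36),(47,57,-44),(54,55,-53),(58,54,-60)]:
    t=np.radians(th);X=(d-170*np.cos(t)+49*np.sin(t))/1e3;Z=(zl+170*np.sin(t)+49*np.cos(t))/1e3
    Rt=pitched(yaw,29.7-th);P=H+X*hd+[0,0,Z]+.019*Rt.apply([0,0,1])
    print(th,np.round(cur[1].inv().apply(P-cur[0])/.04,2),np.round((cur[1].inv()*Rt).as_rotvec()/.15,2),"phi",round(np.degrees(np.arctan2(-zl+2,d)),1));cur=(P,Rt)
E
```

```text
top 316 slope [-0.8   0.12] z lip 0.1889104249340572 front 0.17260005297365555 lat -0.04898276150224831 0.0429538667035996
scene 97 slope [ 0.52 -0.1 ] z lip 0.18867596640430478 front 0.16997288576400385 lat -0.04727454306559832 0.04739586223514407
7 [-0.19  0.04  0.  ] [ 0.02  0.82 -0.02] phi -18.4
7 [0.14 0.   0.32] [0. 0. 0.] phi -5.7
12 [-0.15 -0.   -0.03] [ 0.    0.58 -0.  ] phi 3.8
19 [-0.28  0.   -0.12] [-0.    0.81 -0.  ] phi 13.1
26 [-0.31  0.   -0.16] [0.   0.81 0.  ] phi 20.1
33 [-0.34 -0.   -0.16] [-0.    0.81 -0.  ] phi 26.6
40 [-0.34  0.   -0.15] [0.   0.81 0.  ] phi 32.8
47 [-0.34 -0.   -0.15] [0.   0.81 0.  ] phi 38.9
54 [-0.37  0.   -0.13] [-0.    0.81  0.  ] phi 45.0
58 [-0.24  0.   -0.04] [ 0.    0.47 -0.  ] phi 48.9
```

```bash
python3 -m handwheel '[[[-0.09,0.02,0],[0.01,0.4,-0.01],0],[[-0.1,0.02,0],[0.01,0.4,-0.01],0],[[0.07,0,0.16],[0,0,0],0],[[0.07,0,0.16],[0,0,0],0],[[0,0,0],[0,0,0],0]]' 60
python3 - <<'E'
from h import *
H=np.array([.462,-.191,.15]);yaw=-80.7;hd=np.array([np.cos(np.radians(yaw)),np.sin(np.radians(yaw)),0])
th,d,zl=7,60,8
t=np.radians(th);X=(d-170*np.cos(t)+49*np.sin(t))/1e3;Z=(zl+170*np.sin(t)+49*np.cos(t))/1e3
Rt=pitched(yaw,29.7-th);print(rows(H+X*hd+[0,0,Z]+.019*Rt.apply([0,0,1]),Rt),env.get_obs()["joints"].round(2))
E
```

```text
clock: 17.0
tool_pos: [0.4454, -0.0966, 0.2082]
ee_rot: [0.151, 0.634, 0.747, -0.13]
force: [-0.3, -0.1, -2.8]
opening: 0.0138
grasp_force: 60.0
(array([-0.03,  0.03, -0.03]), array([-0.02,  0.03,  0.01])) [-0.71  0.09  0.6   2.12  0.43  0.97 -0.2 ]
```

```bash
python3 -m handwheel '[[[-0.08,0,-0.02],[0,0.29,0],0],[[-0.08,0,-0.02],[0,0.29,0],0],[[-0.14,0,-0.06],[0,0.4,0],0],[[-0.14,0,-0.06],[0,0.4,0],0],[[-0.16,0,-0.08],[0,0.41,0],0],[[-0.16,0,-0.08],[0,0.41,0],0],[[-0.17,0,-0.08],[0,0.4,0],0],[[-0.17,0,-0.08],[0,0.4,0],0],[[-0.17,0,-0.08],[0,0.4,0],0],[[-0.17,0,-0.08],[0,0.4,0],0]]' 60
python3 -m handwheel '[[[-0.17,0,-0.08],[0,0.4,0],0],[[-0.17,0,-0.08],[0,0.4,0],0],[[-0.18,0,-0.07],[0,0.4,0],0],[[-0.19,0,-0.07],[0,0.4,0],0],[[-0.12,0,-0.02],[0,0.24,0],0],[[-0.12,0,-0.02],[0,0.24,0],0],[[0,0,0],[0,0,0],0],[[0,0,0],[0,0,0],0],[[0,0,0],[0,0,0],0]]' 60
python3 - <<'E'
from h import *
H=np.array([.462,-.191,.15]);yaw=-80.7;hd=np.array([np.cos(np.radians(yaw)),np.sin(np.radians(yaw)),0])
th,d,zl=58,54,-60
t=np.radians(th);X=(d-170*np.cos(t)+49*np.sin(t))/1e3;Z=(zl+170*np.sin(t)+49*np.cos(t))/1e3
Rt=pitched(yaw,29.7-th);print(rows(H+X*hd+[0,0,Z]+.019*Rt.apply([0,0,1]),Rt),env.get_obs()["joints"].round(2))
im,d=grab_frame("top");i2,d2=grab_frame("scene");np.save("pics/tip.npy",d);np.save("pics/tip2.npy",d2)
f=lambda n,i:(lambda k:cv2.resize(i[max(k[1]-65,0):k[1]+65,max(k[0]-65,0):k[0]+65],(400,400),interpolation=cv2.INTER_CUBIC))(proj(n,H+.05*hd)[0].astype(int))
cv2.imwrite("pics/tip.png",np.hstack([f("top",im),f("scene",i2)]))
E
```

```text
clock: 18.0
tool_pos: [0.455, -0.1498, 0.2416]
ee_rot: [-0.066, 0.645, 0.76, 0.055]
force: [-0.1, 0.2, 0.9]
opening: 0.0138
grasp_force: 60.0
clock: 18.9
tool_pos: [0.4611, -0.1891, 0.2432]
ee_rot: [-0.182, 0.629, 0.74, 0.154]
force: [0.2, -2.8, -2.2]
opening: 0.0136
grasp_force: 60.0
(array([0.04, 0.01, 0.01]), array([-0.01,  0.08, -0.  ])) [ 0.02  0.44  0.72  1.71 -0.57  1.53  1.06]
```

View pics/tip.png

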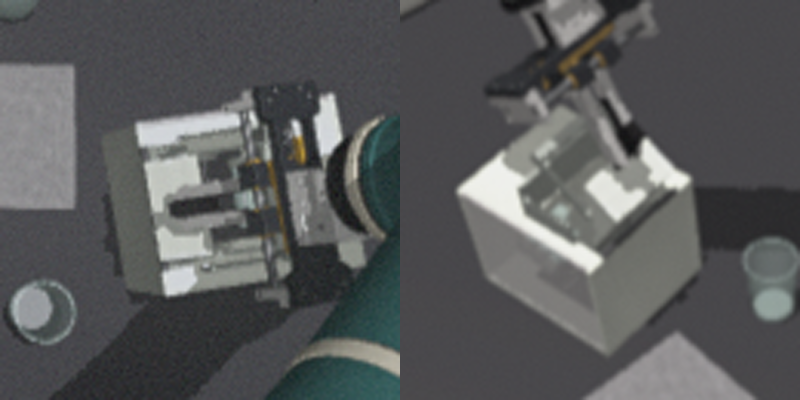

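```bash
python3 -m handwheel '[[[0,0,0],[0,0.3,0],0],[[0,0,0],[0,0.2,0],0],[[0,0,0],[0,0,0],0],[[0,0,0],[0,0,0],0],[[0,0,0],[0,0,0],0]]' 60
cat > tf.py <<'E'
from h import *
def trayframe(P):
    p,r=tool();g=p-.019*r.apply([0,0,1]);Rt=r*R.from_euler('y',29.7,degrees=True) # down-pose frame: x=-tray x,y=tray y,z=-tray z
    q=(P-g).reshape(-1,3)@Rt.as_matrix(); return (q*[-1,1,-1]+[-.102,0,.051]).reshape(P.shape)
def show():
    for n in("top","scene"):
        im,d=grab_frame(n);P=cloud(n,d);T=trayframe(P)*1000;ok=(d>0)&(abs(T[...,1])<40)&(T[...,0]>-64)&(T[...,0]<110)
        print(n)
        for x0 in range(-64,110,12):
            m=ok&(T[...,0]>=x0)&(T[...,0]<x0+12)&(T[...,2]>-80)&(T[...,2]<90)
            if m.sum(): print(x0,m.sum(),"z pct",np.percentile(T[m][:,2],[5,25,50,75,95]).round(),"bgr",im[m].mean(0).round())
E
python3 - <<'E'
from tf import *
show(); p,r=tool();z=r.apply([0,0,1]);print("lean",np.degrees(np.arctan2(z@HD,-z[2])))
H=np.array([.462,-.191,.15])
for n in("scene","top"):
    im,d=grab_frame(n);cv2.imwrite(f"pics/w_{n}.png",im);P=cloud(n,d);q=P-H;X=q@HD*1000;Y=q@LT*1000;Z=q[...,2]*1000
    m=(d>0)&(X>40)&(X<103)&(abs(Y)<60)&(Z<-20);print(n,"deep pts in opening",m.sum(),np.percentile(Z[m],[5,25,50,75,95]).round() if m.any() else "")
E
```

```text
clock: 19.5
tool_pos: [0.4612, -0.1895, 0.2434]
ee_rot: [-0.21, 0.623, 0.732, 0.178]
force: [0.7, -3.1, -1.5]
opening: 0.0136
grasp_force: 60.0
top
-64 16 z pct [ 0.  5. 14. 26. 39.] bgr [176. 182. 178.]
-16 11 z pct [-16. -15. -14. -14. -13.] bgr [121. 126. 124.]
-4 29 z pct [-21. -19. -18. -17. -15.] bgr [ 96. 100.  97.]
8 34 z pct [-28. -26. -25. -23. -21.] bgr [87. 91. 88.]
20 32 z pct [-35. -33. -31. -30. -28.] bgr [89. 93. 91.]
32 47 z pct [-40. -38. -36.  83.  87.] bgr [ 96. 100.  97.]
44 28 z pct [-48. -47. -44. -43. -41.] bgr [91. 95. 92.]
56 25 z pct [-53. -52. -51. -49. -47.] bgr [91. 96. 93.]
68 30 z pct [-61. -59. -58. -56. -54.] bgr [91. 96. 93.]
80 21 z pct [-66. -65. -65. -63. -62.] bgr [92. 96. 94.]
92 25 z pct [-74. -72. -71. -69. -68.] bgr [92. 96. 94.]
104 14 z pct [-77. -76. -75. -75. -74.] bgr [90. 94. 92.]
scene
-64 27 z pct [-2. -1. 13. 26. 33.] bgr [172. 178. 177.]
-52 10 z pct [-2. -2. -2. -1. -1.] bgr [108. 113. 112.]
-40 8 z pct [-2. -1. -1. -1. -1.] bgr [90. 94. 93.]
-28 31 z pct [-13. -11.  -8.  -2.  -1.] bgr [71. 72. 72.]
-16 68 z pct [-18. -15. -13.  -8.  -1.] bgr [83. 86. 86.]
-4 59 z pct [-25. -22. -20. -18.  -1.] bgr [100. 105. 104.]
8 62 z pct [-31. -29. -27. -24.  -1.] bgr [100. 105. 104.]
20 77 z pct [-38. -34. -31.  87.  89.] bgr [ 98. 103. 102.]
32 88 z pct [-43. -40.  78.  83.  86.] bgr [106. 111. 110.]
44 40 z pct [-51. -48. -46. -44. -42.] bgr [108. 114. 113.]
56 45 z pct [-57. -55. -53. -51. -49.] bgr [109. 115. 114.]
68 42 z pct [-64. -61. -59. -57. -55.] bgr [110. 116. 115.]
80 38 z pct [-70. -68. -66. -64. -62.] bgr [110. 116. 115.]
92 44 z pct [-76. -74. -73. -70. -68.] bgr [110. 116. 115.]
104 16 z pct [-79. -78. -78. -76. -75.] bgr [110. 115. 114.]
lean -31.928469471771574
scene deep pts in opening 2 [-27. -25. -24. -22. -21.]
top deep pts in opening 59 [-146. -143. -141. -137.  -63.]
```

```bash
python3 -m handwheel '[[[0.1,0,-0.16],[0,0,0],0],[[0.15,0,-0.24],[0,0,0],0],[[0.15,0,-0.24],[0,0,0],0],[[0.15,0,-0.24],[0,0,0],0],[[0.15,0,-0.24],[0,0,0],0],[[0.15,0,-0.24],[0,0,0],0],[[0.15,0,-0.24],[0,0,0],0],[[0.1,0,-0.16],[0,0,0],0],[[0,0,0],[0,0,0],0]]' 60
python3 - <<'E'
from tf import *
H=np.array([.462,-.191,.15])
for n in("scene","top"):
    im,d=grab_frame(n);cv2.imwrite(f"pics/x_{n}.png",im);P=cloud(n,d);q=P-H;X=q@HD*1000;Y=q@LT*1000;Z=q[...,2]*1000
    for a,b in((0,25),(25,50),(50,75),(75,103)):
        m=(d>0)&(X>a)&(X<b)&(abs(Y)<58)&(Z<35);print(n,a,"opening Z",m.sum(),np.percentile(Z[m],[2,25,50,75,98]).round() if m.any() else "")
H=np.array([.462,-.191,.15])
print(env.get_obs()["joints"].round(2))
yaw=-80.7;hd=np.array([np.cos(np.radians(yaw)),np.sin(np.radians(yaw)),0]);cur=tool()
for th,d,zl in [(40,35,40),(20,15,50),(0,-10,60)]:
    t=np.radians(th);X=(d-170*np.cos(t)+49*np.sin(t))/1e3;Z=(zl+170*np.sin(t)+49*np.cos(t))/1e3
    Rt=pitched(yaw,29.7-th);P=H+X*hd+[0,0,Z]+.019*Rt.apply([0,0,1])
    print(th,np.round(cur[1].inv().apply(P-cur[0])/.04,2),np.round((cur[1].inv()*Rt).as_rotvec()/.15,2));cur=(P,Rt)
E
```

```text
clock: 20.6
tool_pos: [0.4614, -0.1894, 0.3272]
ee_rot: [-0.21, 0.623, 0.733, 0.178]
force: [-0.5, -0.5, -3.2]
opening: 0.0138
grasp_force: 60.0
scene 0 opening Z 166 [-3. -1.  0.  2.  5.]
scene 25 opening Z 212 [-4. -1.  0.  3. 33.]
scene 50 opening Z 59 [-3. -1.  0.  2. 32.]
scene 75 opening Z 87 [-4. -0.  4. 17. 34.]
top 0 opening Z 249 [-3. -0.  2.  4.  9.]
top 25 opening Z 29 [-3. -1.  1.  2.  4.]
top 50 opening Z 22 [-2. -0.  2.  2.  6.]
top 75 opening Z 122 [-3. -0.  1.  3.  6.]
[ 0.05  0.4   0.72  1.59 -0.58  1.73  1.01]
40 [1.28 0.01 1.03] [-0.   -2.52 -0.01]
20 [1.27 0.   1.06] [ 0.   -2.33  0.  ]
0 [ 1.31 -0.    0.87] [ 0.   -2.33 -0.  ]
```

```bash
python3 -m handwheel '[[[0.32,0,0.26],[0,-0.63,0],0],[[0.32,0,0.26],[0,-0.63,0],0],[[0.32,0,0.26],[0,-0.63,0],0],[[0.32,0,0.26],[0,-0.63,0],0],[[0.32,0,0.26],[0,-0.58,0],0],[[0.32,0,0.26],[0,-0.58,0],0],[[0.32,0,0.26],[0,-0.58,0],0],[[0.32,0,0.26],[0,-0.58,0],0]]' 60
python3 -m handwheel '[[[0.33,0,0.22],[0,-0.58,0],0],[[0.33,0,0.22],[0,-0.58,0],0],[[0.33,0,0.22],[0,-0.58,0],0],[[0.33,0,0.22],[0,-0.58,0],0],[[0,0,0],[0,0,0],0],[[0,0,0],[0,0,0],0]]' 60
python3 - <<'E'
from tf import *
show();p,r=tool();z=r.apply([0,0,1]);g=p-.019*z;print("lean",np.degrees(np.arctan2(z@HD,-z[2])),"g",g.round(4),env.get_obs()["joints"].round(2))
E
```

```text
clock: 21.5
tool_pos: [0.4422, -0.0738, 0.27]
ee_rot: [0.065, 0.645, 0.759, -0.055]
force: [-0.1, 0.1, -3.1]
opening: 0.0138
grasp_force: 60.0
clock: 22.1
tool_pos: [0.4356, -0.0351, 0.2208]
ee_rot: [0.194, 0.626, 0.737, -0.166]
force: [-0.2, -0.5, -2.4]
opening: 0.0136
grasp_force: 60.0
top
-64 32 z pct [ 1.  3.  5. 47. 49.] bgr [215. 211. 207.]
-52 112 z pct [-1.  2.  3.  4.  7.] bgr [215. 212. 208.]
-40 117 z pct [-0.  2.  4.  5.  6.] bgr [191. 190. 186.]
-28 111 z pct [0. 2. 3. 5. 7.] bgr [174. 175. 171.]
-16 24 z pct [-1.  2.  3.  5.  6.] bgr [194. 191. 187.]
-4 53 z pct [1. 2. 3. 5. 7.] bgr [203. 200. 196.]
8 114 z pct [-0.  2.  4.  6.  8.] bgr [213. 210. 206.]
20 112 z pct [1. 2. 4. 5. 6.] bgr [216. 212. 209.]
32 109 z pct [-0.  2.  3.  5.  7.] bgr [217. 213. 209.]
44 112 z pct [-1.  1.  3.  4.  6.] bgr [217. 213. 210.]
56 113 z pct [1. 2. 4. 5. 7.] bgr [216. 214. 210.]
68 9 z pct [-19.   1.   2.   3.   5.] bgr [206. 206. 202.]
80 101 z pct [-39. -37. -36. -34. -32.] bgr [187. 192. 186.]
92 100 z pct [-39. -37. -35. -34. -32.] bgr [186. 192. 186.]
104 57 z pct [-39. -37. -36. 
[... 277 characters left out ...]
  2.  3.  4.  9.] bgr [223. 228. 227.]
-4 47 z pct [0. 3. 4. 5. 9.] bgr [215. 222. 220.]
8 29 z pct [-1.  2.  3.  5.  6.] bgr [222. 228. 226.]
20 31 z pct [-0.  1.  2.  4.  7.] bgr [221. 228. 226.]
32 21 z pct [1. 2. 3. 4. 7.] bgr [226. 232. 230.]
44 38 z pct [-1.  2.  3.  4.  5.] bgr [224. 230. 228.]
56 114 z pct [-78. -60. -33.   2.   5.] bgr [159. 164. 163.]
68 14 z pct [-39. -37. -36. -36. -35.] bgr [171. 179. 175.]
80 12 z pct [-38. -36. -36. -35. -33.] bgr [188. 196. 192.]
92 38 z pct [-39. -37. -35. -34. -33.] bgr [200. 208. 204.]
104 30 z pct [-41. -38. -36. -34. -33.] bgr [195. 204. 199.]
lean 29.496812151859444 g [ 0.4346 -0.0267  0.2382] [-0.74  0.09  0.39  2.12  0.53  1.1  -0.47]
```

```bash
python3 -m handwheel '[[[0.1,0.14,-0.06],[0,0,0],0],[[0.24,0.32,-0.14],[0,0,0],0],[[0.34,0.46,-0.19],[0,0,0],0],[[0.34,0.46,-0.19],[0,0,0],0],[[0.34,0.46,-0.19],[0,0,0],0],[[0.34,0.46,-0.19],[0,0,0],0],[[0.24,0.32,-0.14],[0,0,0],0],[[0.1,0.14,-0.06],[0,0,0],0],[[0,0,0],[0,0,0],0]]' 60
python3 -m handwheel '[[[0.1,0,0.17],[0,0,0],0],[[0.22,0,0.4],[0,0,0],0],[[0.29,0,0.52],[0,0,0],0],[[0.29,0,0.52],[0,0,0],0],[[0.29,0,0.52],[0,0,0],0],[[0.29,0,0.52],[0,0,0],0],[[0.22,0,0.4],[0,0,0],0],[[0.15,0,0.27],[0,0,0],0],[[0.1,0,0.17],[0,0,0],0],[[0,0,0],[0,0,0],0]]' 60
python3 - <<'E'
from tf import *
p,r=tool();z=r.apply([0,0,1]);g=p-.019*z;yaw=np.degrees(np.arctan2(*r.apply([0,1,0])[[1,0]]))-90
h=np.array([np.cos(np.radians(yaw)),np.sin(np.radians(yaw)),0]);print("g",g.round(4),"tray centre",(g+.102*h).round(4),yaw)
c=np.array([.545,-.0155,0]);G=c-.102*h+[0,0,.053];print(np.round(r.inv().apply(G-g)/.04,2))
E
```

```text
clock: 23.1
tool_pos: [0.5303, 0.0753, 0.2214]
ee_rot: [0.194, 0.626, 0.737, -0.165]
force: [-0.3, 0.2, -2.3]
opening: 0.0134
grasp_force: 60.0
clock: 24.1
tool_pos: [0.5296, 0.0737, 0.061]
ee_rot: [0.194, 0.626, 0.737, -0.166]
force: [0.3, 1.1, -3.2]
opening: 0.0136
grasp_force: 60.0
g [0.5281 0.083  0.0775] tray centre [ 0.5445 -0.0177  0.0775] -80.76093163491606
[0.35 0.02 0.51]
```

```bash
python3 -m handwheel '[[[0.12,0.01,0.17],[0,0,0],0],[[0.1,0.01,0.16],[0,0,0],0],[[0.06,0,0.09],[0,0,0],0],[[0.02,0,0.03],[0,0,0],0],[[0,0,0],[0,0,0],0]]' 60
python3 -m handwheel '[[[0.02,0,0.03],[0,0,0],0],[[0,0,0],[0,0,0],0]]' 60
```

```text
clock: 24.6
tool_pos: [0.5304, 0.0757, 0.0397]
ee_rot: [0.194, 0.626, 0.737, -0.166]
force: [0.1, 0.4, -2.6]
opening: 0.0136
grasp_force: 60.0
clock: 24.8
tool_pos: [0.5305, 0.0759, 0.0385]
ee_rot: [0.194, 0.626, 0.737, -0.165]
force: [0.6, 0.5, -2.6]
opening: 0.0136
grasp_force: 60.0
```

```bash
python3 -m handwheel '[[[0.01,0,0.02],[0,0,0],0],[[0,0,0],[0,0,0],0]]' 60
python3 -m handwheel '[[[0,0,0],[0,0,0],0.2],[[0,0,0],[0,0,0],0.3],[[0,0,0],[0,0,0],0.45],[[0,0,0],[0,0,0],0.45],[[0,0,-0.3],[0,0,0],0.45],[[0,0,-0.7],[0,0,0],0.45],[[0,0,-0.9],[0,0,0],0.45],[[0,0,-0.9],[0,0,0],0.45],[[0,0,-0.9],[0,0,0],0.45],[[0,0,-0.5],[0,0,0],0.45]]' 20
python3 -m handwheel '[[[0,0,-0.5],[0,0,0],0.45],[[0,0,0],[0,0,0],0.45],[[0,0,0],[0,0,0],0.45]]' 20
python3 - <<'E'
from h import *
for n in("top","scene"):
    im,d=grab_frame(n);cv2.imwrite(f"pics/fin_{n}.png",im);P=cloud(n,d)
    q=P-[.545,-.0155,0];X=q@HD;Y=q@LT;z=P[...,2]
    m=(d>0)&(abs(Y)<.06)&(abs(X)<.09)&(z>.02)&(z<.055);m=m&(X>-.075)
    m2=(d>0)&(abs(Y)<.03)&(X>.01)&(X<.09)&(z>.0045)&(z<.012)
    print(n,"tray X",X[m].min(),X[m].max(),"Y",np.percentile(Y[m],[.5,99.5]),"lip",np.percentile(X[m2],99) if m2.any() else "",np.median(z[m2]) if m2.any() else "")
    H=np.array([.462,-.191,.15]);q=P-H;X=q@HD;Y=q@LT;m=(d>0)&(X>.02)&(X<.09)&(abs(Y)<.05);print(" flap z",np.percentile(q[m][:,2],[5,50,95]).round(4))
a=cv2.imread("pics/fin_top.png");b=cv2.imread("pics/fin_scene.png")
cv2.imwrite("pics/fin.png",np.hstack([cv2.resize(a[90:290,210:410],(400,400)),cv2.resize(b[60:260,120:320],(400,400))]))
E
```

```text
clock: 25.0
tool_pos: [0.5306, 0.0758, 0.0376]
ee_rot: [0.194, 0.626, 0.737, -0.165]
force: [-0.1, 0.6, -0.7]
opening: 0.0137
grasp_force: 60.0
clock: 26.0
tool_pos: [0.5173, 0.1598, 0.1867]
ee_rot: [0.194, 0.626, 0.737, -0.164]
force: [-0.4, -0.9, -0.7]
opening: 0.0422
grasp_force: 0.0
clock: 26.3
tool_pos: [0.5155, 0.1675, 0.2013]
ee_rot: [0.194, 0.626, 0.737, -0.165]
force: [-0.0, -0.1, -0.2]
opening: 0.0422
grasp_force: 0.0
top tray X -0.06652039632514524 0.06567214347800192 Y [-0.04766088  0.04673816] lip 0.08823979739751706 0.007096107199654034
 flap z [-0.0026  0.0011  0.0048]
scene tray X -0.07395482280133818 0.06568103972188584 Y [-0.04768833  0.05197013] lip 0.08646146039513511 0.0066959702685194245
 flap z [-0.0036  0.0003  0.0038]
```

View pics/fin.png

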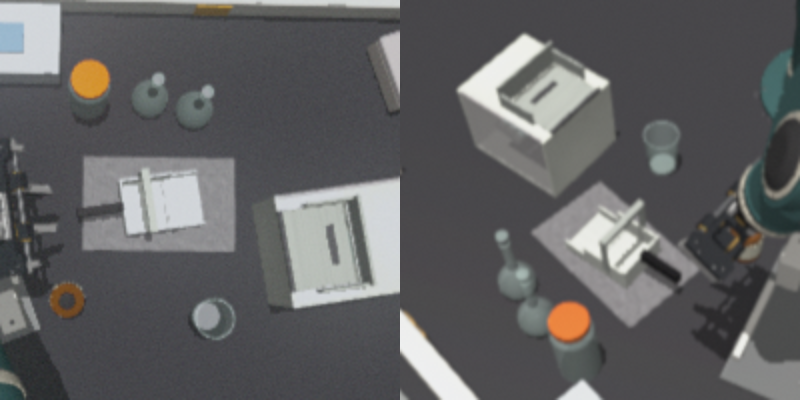

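The final view shows the empty tray at (162,203) in the middle of the mat. The flap is shut at (325,245), there are no stray vials, and the glassware is where it was.

```bash
python3 -c "
from bench import workorder
print(workorder.sign_off())"
```

```text
the job is handed in; nothing more can be done
None
```

The job is handed in at about 26 s of the 61 s allowed: the vials were tipped through the flap and are no longer in the tray, on the flap or on the bench (I never saw them inside the bin itself). The empty tray stands on the middle of the mat and is released, the flap measures shut, and the flasks, jar, beaker and amber bottle look undisturbed in the last picture.

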